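# Tip the used vials out and put the beaker to soak

### The arm

A 6-joint arm with a two-finger parallel gripper is mounted at the origin on a cart in front of the work surface, level with it; the furniture and walls round the work are solid. World frame = base frame: x ahead of the robot, y to its left, z up, the work surface at z = 0. Lengths are in m, angles in rad, forces in N, time in s.
With the tool pointing down it reaches from about 0.35 to 0.85 m from the base axis. Payload 8.1 kg.
Tool frame: the origin (TCP) lies midway between the tips of the shut fingers; the grasp point (between the pads) lies 19 mm behind it; z points along the fingers, y is the line along which they close (so a half turn about z gives the same grasp; the last joint's range is limited). The gripper opens to 85 mm and grips with 20 to 120 N. Pads are 22 mm wide; open, the fingers measure 114 mm over their backs; the gripper's body (76 mm by 85 mm) begins 54 mm behind the grasp point. The pads swing forward as they close: fully open they stand 13 mm farther back than shut.
Start: joints at [-1.261, 0.13, 1.488, -0, 1.523, -0.085], TCP at [0.231, -0.554, 0.231] pointing down, gripper open.
Joint ranges: [-2.96, 2.96], [-0.89, 2.26], [0.02, 2.5], [-1.34, 4.48], [0, 2.73], [-2.66, 2.66]. Speed limits (rad/s): [2.39, 2.39, 2.79, 3.14, 3.14, 3.14].

### API

Orientations are given as a rotation vector (axis times angle).
In Python, from bench import r gives the robot as it stands.
- The arm moves only by the tool carry_out, never from a script. Its argument "plan" is text: rows parted by semicolons, each of 7 numbers parted by spaces: the shift along the world's x, y, z as a fraction of full scale, then the turn, a rotation vector about the world's x, y, z as a fraction of full scale, then the opening, from 0 (shut) to 1 (fully open). A call has 1 to 20 rows; each row is the pose to reach, as a shift and turn from the pose commanded when the call began; what a row does not reach only later rows make up. Full scale, the value 1, is 0.3 m for a shift and 0.5 rad for a turn. A row lasts 1/10 s, in which the tool goes at most 50 mm and 8.59 degrees, less where a joint would pass 70% of its speed; a pose out of reach is approached as far as the arm can. A call with a number of a shift or a turn outside -1 to 1 is refused whole. A call with a gripper value outside its range is refused whole. The fingers move at their own pace and stop on an object; "newtons" is the grip in N (left out, the last holds). Time passes only in rows, so rows that repeat a pose let the fingers close. It gives the time, the measured TCP pose, the force, the opening and the grip force at its end, in the units of the state.
- r.observe(): the state, without advancing time (a new reading comes with each control period).
- r.read_camera(name): name is "scene" or "side" or "wrist"; returns a dict with "image" (384x512x3 uint8, red, green, blue), "K" (3x3 intrinsics, pixels), "D" ([k1, k2, p1, p2, k3] as OpenCV has them; the pictures are not rectified), "world_to_cam" (4x4, takes a point from world to camera coordinates). Camera axes: x right, y down, z forward; pixel columns grow to the right and rows downward; lengths in m; the calibration is good to about 2 mm. A picture is of the moment at which its call begins. There is no depth.
- r.job_done(): hands the job in; it is judged then, once.
The state is a dict: "time": time; "joint_pos": joint angles; "joint_vel": joint speeds; "tau": joint torques, N m; "position": TCP position; "eef_rot": TCP orientation; "contact_force": force on the tool from outside, world axes, zero at the start; "moment": the same for the moment, N m; "gripper_width": finger opening in m; "grip_force": force on a finger pad.
Only numpy, scipy, OpenCV 4.12 (cv2) and the standard library are available. Lean on these libraries where they do the work, as an engineer would, in place of code of your own. Each camera call takes 0.05 s, during which the arm holds its last target. There are 200 camera calls.

### The job

Tip the three used vials out of the steel beaker into the kidney dish. Then stand the empty beaker upright in the drip tray with its mouth under the spout of the soap pump, and press the pump right down and let it come back up, so that the beaker can soak; no soap may be pumped before the beaker is there. Leave everything else on the worktop where it is.

Things in the scene. Friction and masses are not known exactly. Their poses are not given: they have to be found in the camera images.
- beaker: loose round steel beaker, no handle, open top, 54 mm high, outer diameter 55 mm at the foot widening evenly to 68 mm at the rim, wall 2.5 mm, floor 4 mm thick, 0.12 kg. Starts upright on the worktop. Origin: centre of the underside; z up its axis to the mouth. The glass vials slide out when the axis is tipped a little past level
- mouth (a point): centre of the beaker's mouth, at rim height (inner diameter there 63 mm)
- vial_0: used glass vial with crimped cap, 20 mm diameter, 42 mm high, 15 g; starts standing in the beaker. Origin: centre of its underside, z along its axis to the cap
- vial_1: used glass vial with crimped cap, 20 mm diameter, 42 mm high, 15 g; starts standing in the beaker. Origin: centre of its underside, z along its axis to the cap
- vial_2: used glass vial with crimped cap, 20 mm diameter, 42 mm high, 15 g; starts standing in the beaker. Origin: centre of its underside, z along its axis to the cap
- vial_0_mid (a point): point on the axis of vial_0, 20 mm above its underside (its middle)
- vial_1_mid (a point): point on the axis of vial_1, 20 mm above its underside (its middle)
- vial_2_mid (a point): point on the axis of vial_2, 20 mm above its underside (its middle)
- kidney_dish: loose steel kidney dish, 245 (its x) x 125 (its y) x 38 mm high, 0.19 kg, open at the top, floor about 5 mm thick; flat floor about 190 x 95 mm. Origin: centre of the underside
- tray: fixed shallow white drip tray, 166 (its x) x 108 (its y) mm, rim 10 mm and inner floor 3 mm above the worktop. Origin: centre of the underside. The soap bottle is fixed on it: body 62 mm across, from x = 14 to 76 mm in this frame, 138 mm high; the free half is at -x. A hand straight above the free half would hit the pump head: come in tilted, leaning away from the bottle
- spout (a point): outlet under the tip of the spout, which sticks out towards the tray's -x, 17 mm clear of the bottle's body and about 153 mm above the worktop. A beaker standing against the bottle has its axis about 17 mm out (towards the tray's -x) from this point; up to 30 mm the spout is still over the mouth
- pump_top (a point): centre of the top of the pump head (20 mm wide), on the bottle's axis, 171 mm above the worktop when up; where to press, straight down
- soap_pump (a joint): pump stroke in m: 0 = up, 0.012 = right down. A spring (about 9 N when right down) brings it back up
- tape_roll: bystander: flat white tape roll, 62 mm across, 13 high. Origin: centre of the underside
- big_vial: bystander: large brown vial standing upright, 46 mm across, 85 high. Origin: centre of the underside
- thermometer: bystander: flat white clinical thermometer lying down, 122x19x10 mm, long axis = its x. Origin: centre of the underside

How it is judged:
By the outcome, as a careful person would: the job done as asked, in the order asked, and still so for the second after the job is handed in, with the robot touching nothing.
It also fails if it takes over 72 s, if anything falls off the work surface, if the arm or the gripper's body presses on something with over 40 N, if the wrist force passes 120 N, or if a joint passes its speed limit or range.

## Working session

There is one attempt and no reset: what is moved stays moved. The work goes in short steps, Python scripts to look and compute and a tool call to move; the robot and the scene stay as the last step left them, time stands still between calls to the robot, and variables do not carry over. Pictures are saved under pics/ and viewed, at most 12 in all, crops included, and the job is handed in when it is done.

Besides the shell and the picture viewer there is one more tool, called after "Emit:" by a JSON object that holds its "method" and its "body". carry_out: Moves the arm, as the interface text tells. Its arguments: {"type":"object","properties":{"plan":{"type":"string"},"newtons":{"type":"number"}},"required":["plan"]}

```bash
ls; mkdir -p pics; python3 - <<'E'
from bench import r
import cv2,pickle
s=r.observe(); print({k:s[k] for k in('time','position','eef_rot','gripper_width','contact_force')})
d={n:r.read_camera(n) for n in('scene','side')}
pickle.dump(d,open('v0.pkl','wb'))
for n in d: cv2.imwrite(f'pics/{n}0.png',cv2.resize(d[n]['image'][:,:,::-1],(768,576))); print(n,d[n]['K'],d[n]['D'],d[n]['world_to_cam'])
E
```

```text
pics
{'time': 0.0, 'position': array([ 0.23060735, -0.55330573,  0.23024408]), 'eef_rot': array([-3.07878464e+00, -6.15734748e-01,  3.37590569e-04]), 'gripper_width': 0.08527837238281809, 'contact_force': array([ 0.08308991,  0.7501591 , -0.5631043 ])}
scene [[435.59272269   0.         250.7370278 ]
 [  0.         435.59272269 191.59845621]
 [  0.           0.           1.        ]] [-0.00898966  0.          0.          0.          0.        ] [[-0.90775183 -0.41948338 -0.00450696  0.52468035]
 [-0.19964721  0.44143065 -0.87480282  0.13695202]
 [ 0.36895476 -0.79320406 -0.48445816  1.0430495 ]
 [ 0.          0.          0.          1.        ]]
side [[352.91325592   0.         256.56378423]
 [  0.         352.91325592 192.71110733]
 [  0.           0.           1.        ]] [-0.04947965  0.          0.          0.          0.        ] [[ 0.99713043  0.07315875  0.01946034 -0.5459108 ]
 [ 0.04647493 -0.38866169 -0.92020768  0.149449  ]
 [-0.05975775  0.9184715  -0.39094645  0.76069233]
 [ 0.          0.          0.          1.        ]]
```

View pics/scene0.png

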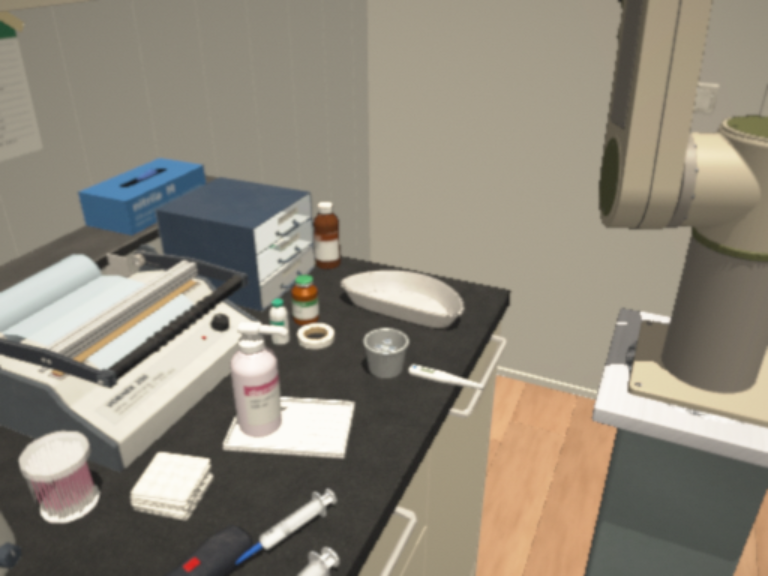

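View pics/side0.png

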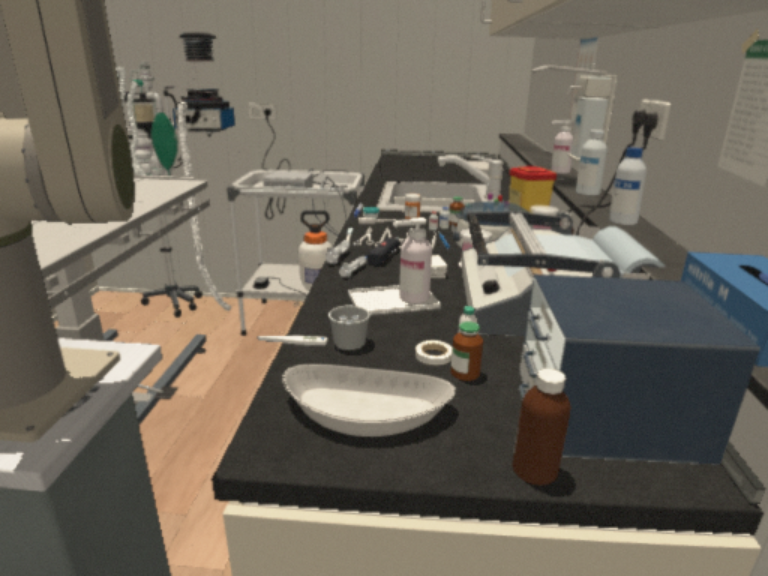

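Scene picture (1.5x): beaker rim centred near (386,341), dish (340–463, 270–327), tray corners (353,400), (344,455), (226,450), pump head (252,326), spout tip (287,330). Side picture: beaker rim (349,314), dish (282–454, 365–435), tray corners (348,291), (364,313), (438,306), pump head (417,232).

```bash
cat > h.py <<'E'
import numpy as np,cv2,pickle
def ray(c,uv):
    p=cv2.undistortPoints(np.array([[uv]],float),c['K'],c['D'])[0,0]
    T=c['world_to_cam'];R=T[:3,:3];o=-R.T@T[:3,3];d=R.T@np.array([*p,1]);return o,d/np.linalg.norm(d)
def plane(c,uv,z):
    o,d=ray(c,uv);return o+d*(z-o[2])/d[2]
def tri(c1,u1,c2,u2):
    o1,d1=ray(c1,u1);o2,d2=ray(c2,u2)
    A=np.stack([d1,-d2],1);t=np.linalg.lstsq(A,o2-o1,rcond=None)[0]
    a=o1+d1*t[0];b=o2+d2*t[1];return (a+b)/2,np.linalg.norm(a-b)
def proj(c,P):
    T=c['world_to_cam'];return cv2.projectPoints(np.array(P,float).reshape(-1,3),cv2.Rodrigues(T[:3,:3])[0],T[:3,3],c['K'],c['D'])[0][:,0]
E
python3 - <<'E'
from h import *
np.set_printoptions(precision=4,suppress=True)
d=pickle.load(open('v0.pkl','rb'));S,D=d['scene'],d['side']
f=lambda a:np.array(a)/1.5
for n,a,b in [('beaker rim',(386,341),(349,314)),('foot',(387,369),(350,343)),('trayA',(353,400),(364,313)),('trayB',(344,455),(348,291)),('pumptop',(257,324),(417,232)),('bigvialtop',(305,281),(467,327))]:
    print(n,*tri(S,f(a),D,f(b)))
for n,z,pts,c in [('sc tray',.01,[(353,400),(344,455),(226,450),(283,398)],S),('sd tray',.01,[(348,291),(364,313),(438,306)],D),('sc dish',.038,[(340,285),(463,298),(400,270),(400,312),(455,322)],S),('sd dish',.038,[(283,372),(454,388),(300,400)],D),('thermo',.01,[(411,370),(482,384)],S),('thermoSide',.01,[(258,338),(326,341)],D),('tape',.013,[(316,332)],S),('spout',.153,[(287,331)],S)]:
    print(n,*[plane(c,f(p),z)[:2] for p in pts])
# masks
for n,c in d.items():
    g=cv2.cvtColor(c['image'],cv2.COLOR_RGB2HSV);print(n)
    for nm,(x,y) in {'scene':{'dish':(400,300),'rim':(386,372),'tray':(320,430)},'side':{'dish':(370,415),'beaker':(350,340),'tray':(390,300)}}[n].items(): print(nm,g[int(y/1.5),int(x/1.5)])
# crops
a=cv2.resize(S['image'][170:310,140:340,::-1],None,fx=4,fy=4,interpolation=cv2.INTER_CUBIC)
cv2.imwrite('pics/c1.png',a)
b=cv2.resize(D['image'][140:300,150:340,::-1],None,fx=3.7,fy=3.7,interpolation=cv2.INTER_CUBIC)
cv2.imwrite('pics/c2.png',b)
E
```

```text
beaker rim [0.4693 0.2011 0.0548] 0.003145363162562949
foot [ 0.4696  0.1992 -0.0003] 0.005785695974049051
trayA [0.4812 0.3019 0.0083] 0.008945172268583075
trayB [0.4382 0.4095 0.0066] 0.003701961409381982
pumptop [0.5807 0.3731 0.1539] 0.004972728851637478
bigvialtop [0.6606 0.1218 0.081 ] 0.0028698093614344805
sc tray [0.4753 0.3042] [0.4345 0.4126] [0.5836 0.4704] [0.5727 0.3434]
sd tray [0.4408 0.4032] [0.4854 0.302 ] [0.6265 0.35  ]
sc dish [0.6333 0.0413] [ 0.408 -0.007] [ 0.5546 -0.0612] [0.4926 0.085 ] [0.3948 0.0767]
sd dish [0.3978 0.0366] [0.6407 0.0208] [ 0.437  -0.0285]
thermo [0.425  0.1989] [0.3119 0.1873]
thermoSide [0.3156 0.1825] [0.4332 0.185 ]
tape [0.6147 0.1683]
spout [0.5383 0.3687]
scene
dish [ 22  19 247]
rim [ 22  23 123]
tray [ 21   7 253]
side
dish [ 20  30 232]
beaker [23 31 99]
tray [ 21  17 248]
```

View pics/c1.png

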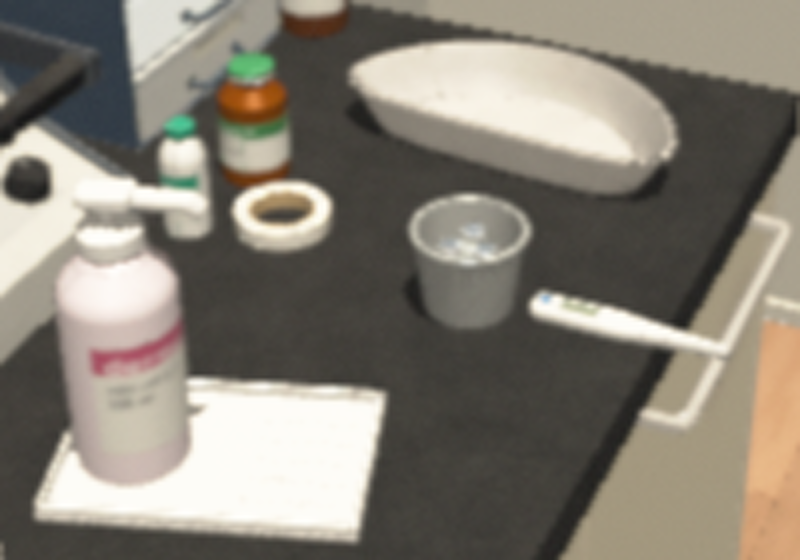

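View pics/c2.png

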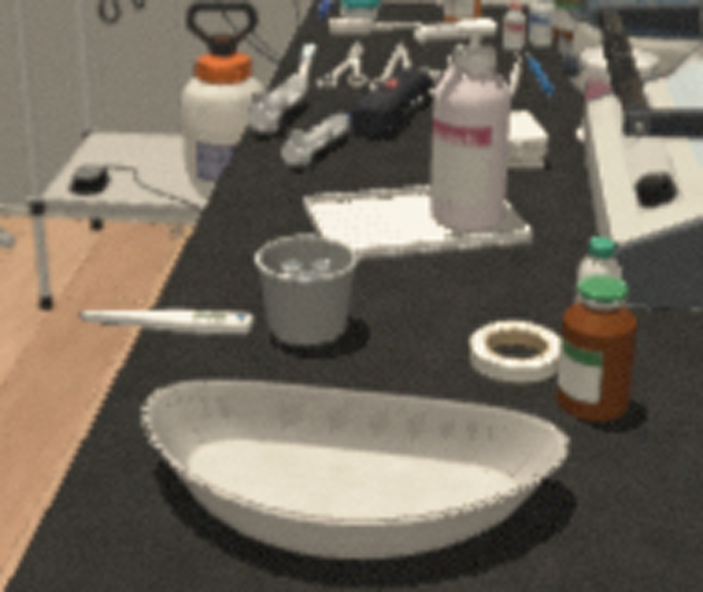

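The crops show the scene rim of the beaker at (470,228) with three vials, tray corners (386,388), (360,538), (38,520), spout tip (200,210), and pump head (103,187). In the side crop they are at (305,265), (305,195)/(352,252)/(530,238), and (418,35)/(483,25).

```bash
python3 - <<'E'
from h import *
np.set_printoptions(precision=4,suppress=True)
d=pickle.load(open('v0.pkl','rb'));S,D=d['scene'],d['side']
s=lambda u,v:(139.6+u/4,169.6+v/4); q=lambda u,v:(149.6+u/3.7,139.6+v/3.7)
def P(n,a,b): print(n,*tri(S,s(*a),D,q(*b)))
P('rimL',(469,230),(305,263));P('foot',(468,310),(307,330))
P('trayFR',(386,388),(352,250));P('trayNR',(361,532),(305,195))
P('spout',(197,205),(420,34)); P('head',(103,185),(483,24))
P('bottle base-ish',(132,455),(470,210))
for n,a in dict(FR=(386,391),NR=(361,530),NL=(40,513),dL=(350,72),dR=(676,140),dTop=(500,42),dNear=(600,188),dnear2=(450,128),thR=(730,350),thL=(532,305),tape=(283,212),spout=(200,212),headtop=(103,183)).items():
    z=.01 if n[0] in'FNt' else .038
    z={'spout':.153,'headtop':.171}.get(n,z)
    print('sc',n,plane(S,s(*a),z)[:2])
for n,a in dict(FR=(352,250),NR=(305,197),FL=(530,238),dL=(145,405),dR=(567,440),dTop=(350,393),dNear=(345,520),thL=(82,316),thR=(250,322),tape=(515,343)).items():
    print('sd',n,plane(D,q(*a),.01 if n[0] in 'FNt' else .038)[:2])
E
```

```text
rimL [0.4698 0.1983 0.053 ] 0.0005728011305058778
foot [ 0.4693  0.2027 -0.0019] 0.001227382064242118
trayFR [0.4828 0.3035 0.0109] 0.017435451905225427
trayNR [0.437  0.4115 0.0112] 0.005855782479154305
spout [0.5341 0.3851 0.164 ] 0.0021092486141786686
head [0.582  0.3961 0.1702] 0.0041907552572229894
bottle base-ish [0.5775 0.4056 0.0066] 0.005767746363164504
sc FR [0.4726 0.3056]
sc NR [0.4351 0.4091]
sc NL [0.5894 0.4662]
sc dL [0.6388 0.0282]
sc dR [0.3983 0.0232]
sc dTop [ 0.5599 -0.0581]
sc dNear [0.4234 0.0998]
sc dnear2 [0.5412 0.0706]
sc thR [0.3091 0.1906]
sc thL [0.4293 0.1972]
sc tape [0.6149 0.1699]
sc spout [0.5377 0.3763]
sc headtop [0.5794 0.3968]
sd FR [0.4902 0.3125]
sd NR [0.4397 0.4124]
sd FL [0.629  0.3509]
sd dL [0.3991 0.0325]
sd dR [0.6411 0.0214]
sd dTop [0.5154 0.0583]
sd dNear [ 0.5256 -0.0626]
sd thL [0.3144 0.1842]
sd thR [0.4321 0.1887]
sd tape [0.6152 0.1789]
```

Emit:
{"method": "carry_out", "body": {"plan": "0.3 1 0.4 0 0 0 1;0.3 1 0.4 0 0 0 1;0.3 1 0.4 0 0 0 1;0.3 1 0.4 0 0 0 1;0.3 1 0.4 0 0 0 1;0.3 1 0.4 0 0 0 1;0.3 1 0.4 0 0 0 1;0.3 1 0.4 0 0 0 1;0.3 1 0.4 0 0 0 1"}}

```text
time: 1.0
position: [0.3211, -0.2535, 0.3515]
eef_rot: [3.079, 0.619, 0.0]
contact_force: [0.0, -0.5, -0.3]
gripper_width: 0.0856
grip_force: 0.0
```

```bash
cat > log.py <<'E'
from bench import r
import numpy as np
np.set_printoptions(precision=4,suppress=True)
s=r.observe()
open('log.txt','a').write(' '.join(map(str,[*s['joint_pos'],*s['position'],*s['eef_rot']]))+'\n')
for k in('time','joint_pos','position','eef_rot','contact_force','gripper_width','grip_force'):print(k,s[k])
E
python3 log.py
```

```text
time 1.0
joint_pos [-0.7935 -0.4128  1.7646 -0.0003  1.7887  0.3805]
position [ 0.3211 -0.2535  0.3515]
eef_rot [3.079  0.619  0.0005]
contact_force [ 0.0375 -0.5182 -0.3353]
gripper_width 0.08561931542060612
grip_force 0.0
```

Emit:
{"method": "carry_out", "body": {"plan": "0.3 1 0 0.2 -0.46 0 1;0.3 1 0 0.38 -0.92 0 1;0.3 1 0 0.38 -0.92 0 1;0.3 1 0 0.38 -0.92 0 1;0.3 1 0 0.38 -0.92 0 1;0.3 1 0 0.38 -0.92 0 1;0.3 1 0 0.38 -0.92 0 1;0.3 1 0 0.38 -0.92 0 1;0.3 1 0 0.38 -0.92 0 1"}}

```text
time: 1.9
position: [0.418, 0.0456, 0.3518]
eef_rot: [-2.899, -0.584, -0.723]
contact_force: [-1.2, -0.3, -0.0]
gripper_width: 0.0856
grip_force: 0.0
```

```bash
python3 log.py
```

```text
time 1.9
joint_pos [-0.2792 -0.8905  2.1267  0.3008  1.5156  0.9371]
position [0.418  0.0456 0.3518]
eef_rot [-2.8987 -0.5837 -0.7231]
contact_force [-1.189  -0.2892 -0.0202]
gripper_width 0.08555784932754867
grip_force 0.0
```

Emit:
{"method": "carry_out", "body": {"plan": "-0.1 0.2 -0.1 0.2 -0.46 0 1;-0.2 0.3 -0.2 0.2 -0.46 0 1;-0.2 0.3 -0.2 0.2 -0.46 0 1;-0.2 0.3 -0.2 0.2 -0.46 0 1;-0.2 0.3 -0.2 0.2 -0.46 0 1"}}

```text
time: 2.4
position: [0.4849, 0.1432, 0.3046]
eef_rot: [-2.764, -0.553, -1.007]
contact_force: [-0.2, -0.8, -0.2]
gripper_width: 0.0854
grip_force: 0.0
```

```bash
python3 log.py
```

```text
time 2.4
joint_pos [-0.011  -0.8906  2.2914  0.3033  1.1039  1.1172]
position [0.4849 0.1432 0.3046]
eef_rot [-2.7638 -0.5531 -1.0073]
contact_force [-0.1698 -0.7898 -0.2309]
gripper_width 0.08543703425422768
grip_force 0.0
```

```bash
cat > kin.py <<'E'
import numpy as np
from scipy.spatial.transform import Rotation as R
from scipy.optimize import least_squares
Rz=lambda a:R.from_euler('z',a).as_matrix(); Ry=lambda a:R.from_euler('y',a).as_matrix()
LO=np.array([-2.96,-.89,.02,-1.34,0,-2.66]);HI=np.array([2.96,2.26,2.5,4.48,2.73,2.66])
def fk(q,p,sg=(1,1)):
    a1,lat,d1,L2,e,L3,Lt=p[:7]; v=np.array
    A=Rz(q[0]);x=A@v([a1,lat,d1])
    A=A@Ry(q[1]);x=x+A@v([0,0,L2])
    A=A@Ry(q[2]);x=x+A@v([e,0,L3])
    A=A@Rz(sg[0]*q[3])@Ry(q[4])@Rz(sg[1]*q[5]);x=x+A@v([0,0,Lt])
    return x,A
E
cat > fit.py <<'E'
from kin import *
import itertools
D=np.loadtxt('log.txt');D=np.vstack([[-1.261,.13,1.488,0,1.523,-.085,.2306,-.5533,.2302,-3.07878,-.61573,.00034],D])
for sg in itertools.product((1,-1),(1,-1)):
    M=[fk(q[:6],np.zeros(7),sg)[1].T@R.from_rotvec(q[9:]).as_matrix() for q in D]
    print(sg,max(np.abs(m-M[0]).max() for m in M)); print(M[0].round(2).tolist()) if max(np.abs(m-M[0]).max() for m in M)<.1 else 0
    f=lambda p:np.r_[np.concatenate([fk(q[:6],p,sg)[0]-q[6:9] for q in D]),1e-3*(p-[0,0,.3,.35,0,.35,.25])]
    s=least_squares(f,[0,.05,.3,.35,0,.35,.25]);print(s.x.round(4).tolist(),np.abs(s.fun[:12]).max())
E
python3 fit.py
```

```text
(1, 1) 0.0024430170413704696
[[-0.0, -1.0, 0.0], [1.0, -0.0, 0.0], [-0.0, 0.0, 1.0]]
[-0.0042, 0.0511, 0.3192, 0.369, 0.0633, 0.5571, 0.3651] 0.0003274224945915005
(1, -1) 1.6014856737410037
[-0.0042, 0.0511, 0.3192, 0.369, 0.0633, 0.5571, 0.3651] 0.0003274224945915005
(-1, 1) 0.48655186931480027
[0.2665, 0.0702, -0.694, -0.2609, -0.9729, 0.3076, -0.2292] 0.051509864845504294
(-1, -1) 1.8087090213478176
[0.2665, 0.0702, -0.694, -0.2609, -0.9729, 0.3076, -0.2292] 0.051509864845504294
```

```bash
cat >> kin.py <<'E'
P=[-0.0042,0.0511,0.3192,0.369,0.0633,0.5571,0.3651]
TW=np.array([[0,-1,0],[1,0,0],[0,0,1.]])
def tool(q): x,A=fk(q,P); return x,A@TW
def ik(x,Rm,q0=None,n=12,seed=0):
    g=np.random.default_rng(seed);best=None
    def f(q):
        a,A=tool(q);return np.r_[(a-x)*5,R.from_matrix(Rm@A.T).as_rotvec()]
    for i in range(n):
        s=q0 if (i==0 and q0 is not None) else LO+(HI-LO)*g.random(6)
        o=least_squares(f,np.clip(s,LO+1e-3,HI-1e-3),bounds=(LO,HI),max_nfev=60)
        if best is None or o.cost<best.cost:best=o
        if best.cost<1e-8:break
    return best.x,np.sqrt(2*best.cost)
def grot(beta,psi,flip=-1):
    z=np.array([np.cos(beta)*np.cos(psi),np.cos(beta)*np.sin(psi),-np.sin(beta)])
    y=flip*np.array([-np.sin(psi),np.cos(psi),0]);return np.stack([np.cross(y,z),y,z],1)
E
python3 - <<'E'
from kin import *
np.set_printoptions(precision=2,suppress=True)
d=np.deg2rad
qc=np.array([0,-.3,2.2,0,1,1.2])
for nm,g in (('grasp',(.4695,.2005,.036)),('place',(.511,.375,.039))):
  for b in (25,35,45,55,65):
    for psi in (0,22,45,70):
        Rm=grot(d(b),d(psi));q,e=ik(np.array(g)+Rm[:,2]*.024,Rm,qc,6)
        print(nm,b,psi,'OK' if e<2e-3 else round(e,3),q)
E
```

```text
grasp 25 0 0.041 [ 0.74  0.11  2.5   4.21  0.81 -2.1 ]
grasp 25 22 0.259 [ 0.29  0.45  2.5   3.09  1.12 -1.58]
grasp 25 45 0.056 [-0.31  0.11  2.5   1.72  0.99 -0.97]
grasp 25 70 OK [-0.38  0.29  2.24  1.29  1.23 -0.92]
grasp 35 0 0.058 [ 0.67 -0.06  2.5   4.48  0.59 -2.44]
grasp 35 22 0.231 [ 0.29 -0.24  2.5   0.43  0.1   1.08]
grasp 35 45 0.061 [-0.2  -0.1   2.5   1.44  0.79 -0.57]
grasp 35 70 OK [-0.3   0.14  2.26  1.16  1.1  -0.71]
grasp 45 0 0.082 [ 0.46 -0.31  2.5  -0.79  0.37  2.66]
grasp 45 22 0.105 [ 0.26 -0.31  2.5   0.3   0.27  1.19]
grasp 45 45 0.006 [-0.07 -0.25  2.5   1.11  0.64 -0.14]
grasp 45 70 OK [-0.2   0.02  2.26  0.98  1.   -0.47]
grasp 55 0 OK [ 0.48 -0.24  2.4  -0.59  0.5   2.5 ]
grasp 55 22 OK [ 0.25 -0.33  2.47  0.19  0.4   1.29]
grasp 55 45 OK [ 0.03 -0.25  2.41  0.72  0.64  0.31]
grasp 55 70 OK [-0.09 -0.04  2.23  0.76  0.94 -0.19]
grasp 65 0 OK [ 0.42 -0.18  2.28 -0.29  0.66  2.18]
grasp 65 22 OK [ 0.27 -0.23  2.32  0.08  0.61  1.4 ]
grasp 65 45 OK [ 0.13 -0.18  2.28  0.4   0.73  0.65]
grasp 65 70 OK [ 0.03 -0.05  2.16  0.51  0.92  0.09]
place 25 0 0.013 [
[... 320 characters left out ...]
 0.37  0.08  2.32  2.03  0.38 -0.73]
place 35 70 OK [ 0.15  0.24  2.13  1.4   0.82 -0.57]
place 45 0 0.14 [ 0.89  0.24  2.08 -1.34  0.66 -2.66]
place 45 22 0.021 [ 0.64  0.05  2.21 -0.92  0.21  2.66]
place 45 45 OK [0.41 0.04 2.24 1.15 0.29 0.17]
place 45 70 OK [ 0.22  0.18  2.08  1.1   0.73 -0.23]
place 55 0 0.073 [ 0.72  0.16  1.98 -0.58  0.63  2.66]
place 55 22 OK [ 0.63  0.07  2.11 -0.37  0.39  2.11]
place 55 45 OK [0.45 0.06 2.12 0.48 0.42 0.85]
place 55 70 OK [0.3  0.16 2.   0.76 0.73 0.13]
place 65 0 OK [ 0.7   0.2   1.89 -0.41  0.75  2.53]
place 65 22 OK [ 0.6   0.13  1.97 -0.16  0.62  1.9 ]
place 65 45 OK [0.48 0.12 1.98 0.21 0.63 1.12]
place 65 70 OK [0.38 0.19 1.9  0.45 0.8  0.45]
```

```bash
cat > pour.py <<'E'
from kin import *
np.set_printoptions(precision=2,suppress=True)
d=np.deg2rad
G=np.array([.52,.025,.14])
for b,psi in ((48,70),(52,50)):
    Rg=grot(d(b),d(psi));at=Rg.T@[0,0,1]
    qg,e=ik(np.array([.4695,.2005,.036])+Rg[:,2]*.024,Rg,np.array([-.2,0,2.26,1,1,-.5]),3);print(b,psi,qg,e)
    out=[]
    for al in range(0,360,30):
        a=np.array([np.cos(d(al))*np.cos(d(25)),np.sin(d(al))*np.cos(d(25)),-np.sin(d(25))])
        R0=R.align_vectors([a],[at])[0].as_matrix()
        for ga in range(0,360,30):
            Rm=R.from_rotvec(a*d(ga)).as_matrix()@R0
            if G[2]-.1*Rm[2,2]<.13: continue
            x=G+Rm[:,2]*.024
            q,e=ik(x,Rm,qg,3)
            if e<3e-3: out.append((np.abs(q-qg).max(),al,ga,q,Rm[:,2],np.degrees(np.linalg.norm(R.from_matrix(Rm@Rg.T).as_rotvec()))))
    out.sort(key=lambda t:t[0])
    for o in out[:10]:print(*o)
E
time python3 pour.py
```

```text
48 70 [-0.17 -0.    2.25  0.92  0.98 -0.39] 6.703030216479998e-13
1.5398131692558854 30 180 [ 0.09  1.16  0.74 -0.36  2.52  0.91] [-0.92 -0.29 -0.26] 116.27947268173013
1.5606847335614993 30 150 [ 0.22  1.05  0.9  -0.61  2.35  1.17] [-0.76 -0.59 -0.28] 122.11961493991997
1.582970212208576 60 180 [ 0.21  1.16  0.81 -0.66  2.46  0.35] [-0.81 -0.57 -0.16] 117.25218956912485
1.6527662651326924 270 300 [-0.79  0.48  2.09  1.41  1.66  1.26] [ 0.56  0.83 -0.01] 140.7029746894597
1.6617383447073553 0 240 [-0.28  1.23  0.8   0.69  2.58  1.27] [-0.81  0.58  0.01] 115.27758406150014
1.6714635157498172 60 150 [ 0.32  0.94  1.08 -0.75  2.18  0.73] [-0.56 -0.78 -0.29] 115.00524232654473
1.7435604460096168 30 210 [-0.03  1.32  0.59 -0.07  2.72  0.76] [-1.    0.   -0.09] 115.19951352387615
1.7872165454597946 0 210 [-0.17  1.17  0.75  0.32  2.55  1.4 ] [-0.92  0.33 -0.21] 119.35103894950818
1.8346784131583287 90 150 [ 0.41  0.89  1.23 -0.92  2.08  0.29] [-0.36 -0.91 -0.2 ] 122.38665592425272
1.8467298582772376 60 120 [ 0.44  0.8   1.34 -0.93  1.98  1.15] [-0.26 -0.93 -0.25] 117.69900982702906
52 50 [
[... 421 characters left out ...]
6 ] [-0.59  0.8  -0.09] 119.2384236650016
1.6474038849922858 60 150 [ 0.32  0.99  1.04 -0.79  2.24  0.69] [-0.58 -0.78 -0.22] 116.16933527754321
1.7065598401945548 30 150 [ 0.21  1.11  0.85 -0.64  2.4   1.14] [-0.78 -0.58 -0.22] 117.55805116788144
1.7341702675787227 30 120 [ 0.33  1.08  1.   -0.88  2.31  1.46] [-0.59 -0.8  -0.09] 124.7008863444554
1.7831542391589659 240 300 [-0.79  0.19  2.31  1.46  1.43  1.84] [ 0.69  0.7  -0.18] 161.87711694821735
1.7936931937751956 60 180 [ 0.22  1.2   0.79 -0.73  2.49  0.28] [-0.8  -0.59 -0.09] 121.86735917426907
1.798832838714084 60 120 [ 0.43  0.86  1.28 -0.94  2.04  1.12] [-0.3  -0.93 -0.19] 115.2468373677305
real	0m11.705s
user	0m12.254s
sys	0m0.145s
```

```bash
sed -i 's/^G=.*/G=np.array([.52,.055,.125])/; s/^for b,psi in.*/for b,psi in ((35,70),):/; s/0.4695,.2005,.036/.4695,.2005,.038/; s/range(0,360,30)/range(0,360,20)/g; s/-.1\*Rm\[2,2\]<.13/-.1*Rm[2,2]<.11/; s/out\[:10\]/out[:14]/' pour.py; python3 pour.py
```

```text
35 70 [-0.3   0.14  2.26  1.16  1.1  -0.71] 3.4125493789214896e-09
1.3982692167520443 260 320 [-0.64  0.46  2.44  2.05  1.55  0.69] [0.89 0.44 0.09] 136.0738769085228
1.5394243056580064 40 200 [ 0.04  1.16  0.72 -0.09  2.5   0.81] [-0.94 -0.09 -0.32] 115.31805607856856
1.5965163479113438 60 200 [ 0.13  1.24  0.67 -0.35  2.56  0.41] [-0.93 -0.31 -0.21] 119.85819210511957
1.598599724834898 60 180 [ 0.21  1.04  0.88 -0.44  2.33  0.57] [-0.79 -0.48 -0.38] 116.37532437853955
1.6174780658158876 40 180 [ 0.14  1.02  0.87 -0.28  2.32  0.9 ] [-0.83 -0.32 -0.45] 115.23985440775066
1.654528973983406 280 300 [-0.74  0.5   2.21  1.58  1.61  0.94] [0.67 0.74 0.04] 129.7836612351778
1.6597456976489937 40 220 [-0.04  1.31  0.6   0.15  2.67  0.79] [-0.99  0.1  -0.12] 117.5867627403465
1.712418051886873 60 160 [ 0.3   0.86  1.09 -0.55  2.11  0.76] [-0.58 -0.66 -0.48] 115.01497129525093
1.769335525615321 40 160 [ 0.25  0.9   1.03 -0.46  2.17  1.06] [-0.67 -0.55 -0.5 ] 117.35727459864172
1.7797964781190094 80 180 [ 0.28  1.08  0.9  -0.62  2.33  0.24] [-0.71 -0.65 -0.28] 123.26613234537955
1.7977347348779986 320 280 [-0.61  0.84  1.63  1.2   1.98  1.08] [0.07 0.99 0.1 ] 117.58676274034653
1.816036313117828 80 200 [ 0.22  1.3   0.67 -0.66  2.58 -0.01] [-0.85 -0.52 -0.06] 129.7836612351778
1.8166235809451035 80 160 [ 0.36  0.86  1.14 -0.66  2.08  0.46] [-0.49 -0.76 -0.43] 118.47664455875979
1.8344536679119046 20 220 [-0.13  1.17  0.77  0.36  2.5   1.12] [-0.91  0.34 -0.23] 115.00003678115047
```

Emit:
{"method": "carry_out", "body": {"plan": "0.3 -0.1 -0.2 0 0 0 1;0.3 -0.1 -0.2 0 0 0 1;0.3 -0.1 -0.2 0 0 0 1;0.3 -0.1 -0.2 0 0 0 1;0.3 -0.1 -0.2 0 0 0 1"}}

```text
time: 2.9
position: [0.5747, 0.1131, 0.2463]
eef_rot: [-2.762, -0.553, -1.009]
contact_force: [0.2, 0.2, 0.3]
gripper_width: 0.0852
grip_force: 0.0
```

```bash
python3 log.py; sed -n '$p' log.txt >/dev/null; python3 fit.py | sed -n 1,3p
```

```text
time 2.9
joint_pos [-0.0933 -0.5412  2.1997  0.4176  0.8903  0.9163]
position [0.5747 0.1131 0.2463]
eef_rot [-2.7623 -0.5535 -1.0087]
contact_force [0.1678 0.2428 0.2583]
gripper_width 0.08517613794957538
grip_force 0.0
(1, 1) 0.0024430170413704696
[[-0.0, -1.0, 0.0], [1.0, -0.0, 0.0], [-0.0, 0.0, 1.0]]
[-0.0022, 0.051, 0.3191, 0.3687, 0.0622, 0.555, 0.3654] 0.0007340174896568186
```

```bash
cat > plan.py <<'E'
from kin import *
from bench import r
from scipy.spatial.transform import Slerp
np.set_printoptions(precision=3,suppress=True)
def plan(x,Rm,n=6,verbose=True):
    "numbers (fractions) for a move from the present pose to x,Rm, with the joint path checked"
    s=r.observe();x0=s['position'];R0=R.from_rotvec(s['eef_rot']);x=np.array(x,float)
    rv=(R.from_matrix(Rm)*R0.inv()).as_rotvec();q=s['joint_pos']
    print('shift',(x-x0)/.3,'turn',rv/.5,'| m',np.linalg.norm(x-x0),'deg',np.degrees(np.linalg.norm(rv)))
    for t in np.linspace(0,1,n+1)[1:]:
        q2,e=ik(x0+t*(x-x0),(R.from_rotvec(t*rv)*R0).as_matrix(),q,1)
        print(round(t,2),q2,'err',round(e,4),'dq',np.abs(q2-q).max().round(2));q=q2
d=np.deg2rad
E
python3 - <<'E'
from plan import *
Rg=grot(d(35),d(70))
plan([.44,.12,.16],Rg)
E
```

```text
shift [-0.449  0.023 -0.288] turn [ 0.365 -0.384  1.63 ] | m 0.16011202132183874 deg 49.09754733059628
0.17 [-0.203 -0.579  2.267  0.611  0.964  0.612] err 0.0 dq 0.3
0.33 [-0.31  -0.58   2.314  0.761  1.066  0.336] err 0.0 dq 0.28
0.5 [-0.406 -0.541  2.339  0.861  1.181  0.09 ] err 0.0 dq 0.25
0.67 [-0.484 -0.468  2.341  0.918  1.293 -0.13 ] err 0.0 dq 0.22
0.83 [-0.543 -0.37   2.325  0.937  1.395 -0.329] err 0.0 dq 0.2
1.0 [-0.582 -0.26   2.295  0.928  1.482 -0.509] err 0.0 dq 0.18
```

Emit:
{"method": "carry_out", "body": {"plan": "-0.11 0 -0.07 0.09 -0.1 0.4 1;-0.22 0.01 -0.14 0.18 -0.19 0.82 1;-0.22 0.01 -0.14 0.18 -0.19 0.82 1;-0.22 0.01 -0.14 0.18 -0.19 0.82 1;-0.22 0.01 -0.14 0.18 -0.19 0.82 1"}}

```text
time: 3.4
position: [0.5088, 0.1165, 0.2055]
eef_rot: [-2.387, -1.013, -1.039]
contact_force: [0.2, -0.3, -0.6]
gripper_width: 0.0857
grip_force: 0.0
```

```bash
python3 - <<'E'
from plan import *
Rg=grot(d(35),d(70))
plan([.44,.12,.16],Rg,2)
E
```

```text
shift [-0.229  0.012 -0.152] turn [ 0.184 -0.184  0.807] | m 0.08260456269509171 deg 24.275337572707176
0.5 [-0.516 -0.42   2.332  0.932  1.347 -0.233] err 0.0 dq 0.32
1.0 [-0.582 -0.26   2.295  0.928  1.482 -0.509] err 0.0 dq 0.28
```

Emit:
{"method": "carry_out", "body": {"plan": "-0.11 0 -0.07 0.09 -0.1 0.4 1;-0.23 0.01 -0.15 0.184 -0.184 0.807 1;-0.23 0.01 -0.15 0.184 -0.184 0.807 1;-0.23 0.01 -0.15 0.184 -0.184 0.807 1;-0.23 0.01 -0.15 0.184 -0.184 0.807 1;-0.23 0.01 -0.15 0.184 -0.184 0.807 1"}}

```text
time: 4.0
position: [0.4413, 0.1208, 0.1621]
eef_rot: [-1.968, -1.379, -1.021]
contact_force: [-0.7, 0.4, 0.2]
gripper_width: 0.0857
grip_force: 0.0
```

```bash
python3 - <<'E'
from plan import *
import cv2,pickle
Rg=grot(d(35),d(70))
plan([.448,.142,.082],Rg,2);
g=np.array([.4695,.2005,.038]);plan(g+.024*Rg[:,2],Rg,3)
w=r.read_camera('wrist');pickle.dump(w,open('w0.pkl','wb'));cv2.imwrite('pics/w0.png',w['image'][:,:,::-1])
from h import proj
print(proj(w,[[.4695,.2005,.054],[.4695,.2005,0],[.4695+.034,.2005,.054],[.4695-.034,.2005,.054],[.43,.193,.01],[.4695,.2345,.054],[.4695,.1665,.054]]))
E
```

```text
shift [ 0.022  0.071 -0.267] turn [0.011 0.002 0.002] | m 0.08310885627027648 deg 0.3138068296603618
0.5 [-0.548 -0.174  2.307  0.951  1.399 -0.572] err 0.0 dq 0.09
1.0 [-0.52  -0.064  2.306  0.985  1.321 -0.649] err 0.0 dq 0.11
shift [ 0.116  0.327 -0.459] turn [0.011 0.002 0.002] | m 0.17281276356739889 deg 0.3138068296603618
0.33 [-0.485 -0.161  2.309  0.981  1.346 -0.553] err 0.0 dq 0.13
0.67 [-0.392 -0.026  2.299  1.057  1.219 -0.623] err 0.0 dq 0.13
1.0 [-0.3    0.129  2.265  1.156  1.106 -0.708] err 0.0 dq 0.15
[[255.455 226.489]
 [255.565 252.179]
 [288.572 216.12 ]
 [220.767 237.35 ]
 [221.536 266.15 ]
 [243.945 199.011]
 [268.513 257.664]]
```

View pics/w0.png

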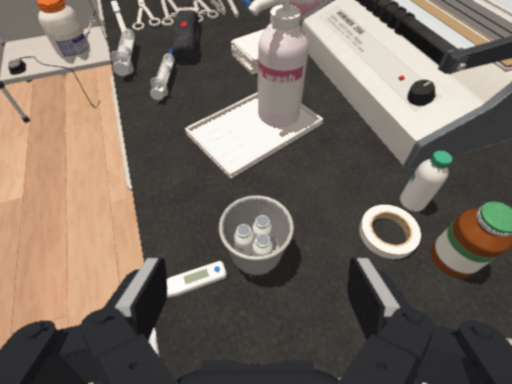

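Wrist picture: beaker rim at (256,228), where the estimate projects (255,226); three vials are inside, the thermometer end is at (224,268) clear of the left finger. Approaching.

Emit:
{"method": "carry_out", "body": {"plan": "0.01 0.03 -0.13 0 0 0 1;0.022 0.07 -0.267 0.01 0 0 1;0.022 0.07 -0.267 0.01 0 0 1;0.05 0.14 -0.317 0.01 0 0 1;0.075 0.21 -0.367 0.01 0 0 1;0.1 0.28 -0.417 0.01 0 0 1;0.118 0.332 -0.457 0.01 0 0 1;0.118 0.332 -0.457 0.01 0 0 1;0.118 0.332 -0.457 0.01 0 0 1"}}

```text
time: 4.95
position: [0.4768, 0.2208, 0.0258]
eef_rot: [-1.958, -1.376, -1.025]
contact_force: [-1.0, -0.8, 0.3]
gripper_width: 0.0855
grip_force: 0.0
```

Emit:
{"method": "carry_out", "body": {"plan": "0 0 0 0 0 0 0.6;0 0 0 0 0 0 0.6;0 0 0 0 0 0 0.6;0 0 0 0 0 0 0.6;0 0 0 0 0 0 0.6;0 0 0 0 0 0 0.6;0 0 0 0 0 0 0.6;0 0 0 0 0 0 0.6", "newtons": 45}}

```text
time: 5.75
position: [0.4767, 0.2201, 0.025]
eef_rot: [-1.958, -1.371, -1.026]
contact_force: [-3.3, -4.9, 10.8]
gripper_width: 0.0643
grip_force: 47.2
```

Emit:
{"method": "carry_out", "body": {"plan": "0 0 0.05 0 0 0 0.6;0 0 0.15 0 0 0 0.6;0 0 0.28 0 0 0 0.6;0 0 0.4 0 0 0 0.6;0 0 0.45 0 0 0 0.6;0 0 0.45 0 0 0 0.6"}}

```text
time: 6.35
position: [0.4769, 0.2198, 0.161]
eef_rot: [-1.96, -1.376, -1.028]
contact_force: [0.9, 0.6, -2.4]
gripper_width: 0.0643
grip_force: 49.8
```

```bash
cat > pp.py <<'E'
from plan import *
Rg=grot(d(35),d(70));at=Rg.T@[0,0,1]
def rp(al=280,ga=300,tilt=25):
    a=np.array([np.cos(d(al))*np.cos(d(tilt)),np.sin(d(al))*np.cos(d(tilt)),-np.sin(d(tilt))])
    return R.from_rotvec(a*d(ga)).as_matrix()@R.align_vectors([a],[at])[0].as_matrix()
E
python3 - <<'E'
from pp import *
s=r.observe();print(s['time'],s['position'],s['gripper_width'],s['grip_force'],s['contact_force'])
G=np.array([.52,.055,.17])
plan(G+.026*Rg[:,2],Rg,3)
Rp=rp(); x0=G+.026*Rg[:,2]
rel=R.from_matrix(Rp@Rg.T).as_rotvec();print('rel',rel,np.degrees(np.linalg.norm(rel)))
q=np.array([-.7,-.1,2.3,1,1.3,-.6])
for zz in(.17,.14):
  for t in np.linspace(0,1,6):
    Rm=R.from_rotvec(rel*t).as_matrix()@Rg;g=G.copy();g[2]=zz
    q,e=ik(g+.026*Rm[:,2],Rm,q,1);print(zz,t,q,round(e,4),'toolz',Rm[:,2],'axis',Rm@at)
E
```

```text
6.35 [0.477 0.22  0.161] 0.06430688042176466 49.81975961258286 [ 0.94   0.601 -2.431]
shift [ 0.168 -0.483 -0.02 ] turn [-0.005  0.008 -0.001] | m 0.15342984008914126 deg 0.2776704623323426
0.33 [-0.4   -0.152  2.209  1.002  1.338 -0.436] err 0.0 dq 0.1
0.67 [-0.486 -0.056  2.124  0.97   1.395 -0.487] err 0.0 dq 0.1
1.0 [-0.56   0.043  2.03   0.94   1.445 -0.527] err 0.0 dq 0.1
rel [ 1.416  1.564 -0.825] 129.7836612351778
0.17 0.0 [-0.56   0.043  2.03   0.94   1.445 -0.527] 0.0 toolz [ 0.28   0.77  -0.574] axis [-0. -0.  1.]
0.17 0.2 [-0.609  0.197  1.976  1.035  1.566 -0.226] 0.0 toolz [ 0.259  0.868 -0.423] axis [ 0.279 -0.299  0.912]
0.17 0.4 [-0.655  0.313  1.975  1.155  1.645  0.075] 0.0 toolz [ 0.301  0.919 -0.255] axis [ 0.456 -0.588  0.668]
0.17 0.6000000000000001 [-0.694  0.383  2.027  1.29   1.68   0.382] 0.0 toolz [ 0.398  0.912 -0.102] axis [ 0.495 -0.81   0.315]
0.17 0.8 [-0.724  0.396  2.128  1.438  1.669  0.7  ] 0.0 toolz [0.53  0.848 0.004] axis [ 0.388 -0.918 -0.075]
0.17 1.0 [-0.736  0.339  2.266  1.591  1.607  1.045] 0.0 toolz [0.67  0.741 0.042] axis [ 0.157 -0.893 -0.423]
0.14 0.0 [-0.56   0.101  2.035  0.947  1.408 -0.579] 0.0 toolz [ 0.28   0.77  -0.574] axis [-0. -0.  1.]
0.14 0.2 [-0.609  0.26   1.972  1.037  1.535 -0.278] 0.0 toolz [ 0.259  0.868 -0.423] axis [ 0.279 -0.299  0.912]
0.14 0.4 [-0.655  0.384  1.962  1.151  1.622  0.022] 0.0 toolz [ 0.301  0.919 -0.255] axis [ 0.456 -0.588  0.668]
0.14 0.6000000000000001 [-0.694  0.462  2.005  1.285  1.664  0.326] 0.0 toolz [ 0.398  0.912 -0.102] axis [ 0.495 -0.81   0.315]
0.14 0.8 [-0.724  0.487  2.098  1.432  1.661  0.639] 0.0 toolz [0.53  0.848 0.004] axis [ 0.388 -0.918 -0.075]
0.14 1.0 [-0.736  0.446  2.229  1.589  1.609  0.975] 0.0 toolz [0.67  0.741 0.042] axis [ 0.157 -0.893 -0.423]
```

Emit:
{"method": "carry_out", "body": {"plan": "0.03 -0.06 0 0 0 0 0.6;0.06 -0.16 -0.01 0 0 0 0.6;0.1 -0.28 -0.03 0 0 0 0.6;0.14 -0.4 -0.04 0 0 0 0.6;0.168 -0.5 -0.05 0 0 0 0.6;0.168 -0.53 -0.05 0 0 0 0.6;0.168 -0.53 -0.05 0 0 0 0.6;0.168 -0.53 -0.05 0 0 0 0.6"}}

```text
time: 7.15
position: [0.5246, 0.0626, 0.1418]
eef_rot: [-1.959, -1.369, -1.02]
contact_force: [0.6, -0.6, -1.7]
gripper_width: 0.0641
grip_force: 50.0
```

```bash
cat >> pp.py <<'E'
def steps(G,Rs,k):
    "rows to turn about the grasp point, k steps from the present pose; each row relative to the present"
    s=r.observe();R0=R.from_rotvec(s['eef_rot']);x0=s['position'];g0=x0-.026*R0.as_matrix()[:,2]
    rel=(R.from_matrix(Rs)*R0.inv()).as_rotvec();q=s['joint_pos'];print(s['time'],'g0',g0,'w',s['gripper_width'],s['grip_force'])
    for t in np.linspace(0,1,k+1)[1:]:
        Rr=R.from_rotvec(rel*t);Rm=(Rr*R0).as_matrix();x=g0+t*(np.array(G)-g0)+.026*Rm[:,2]
        q,e=ik(x,Rm,q,1);print(round(t,2),'|',(x-x0)/.3,rel*t/.5,'|',(Rm@at).round(2),round(e,4))
E
python3 -c "
from pp import *
steps([.52,.04,.125],rp(),20)"
```

```text
7.15 g0 [0.517 0.043 0.157] w 0.06408028883812429 50.0114900168046
0.05 | [-0.001  0.002 -0.002] [ 0.141  0.156 -0.082] | [ 0.08 -0.08  0.99] 0.0
0.1 | [-0.001  0.004 -0.004] [ 0.282  0.313 -0.165] | [ 0.15 -0.15  0.98] 0.0
0.15 | [-0.001  0.005 -0.006] [ 0.423  0.469 -0.247] | [ 0.22 -0.23  0.95] 0.0
0.2 | [ 0.     0.007 -0.008] [ 0.563  0.625 -0.329] | [ 0.28 -0.3   0.91] 0.0
0.25 | [ 0.001  0.008 -0.01 ] [ 0.704  0.782 -0.411] | [ 0.34 -0.38  0.86] 0.0
0.3 | [ 0.002  0.009 -0.011] [ 0.845  0.938 -0.494] | [ 0.39 -0.45  0.8 ] 0.0
0.35 | [ 0.004  0.009 -0.013] [ 0.986  1.094 -0.576] | [ 0.43 -0.52  0.74] 0.0
0.4 | [ 0.005  0.009 -0.015] [ 1.127  1.251 -0.658] | [ 0.46 -0.59  0.66] 0.0
0.45 | [ 0.008  0.009 -0.016] [ 1.268  1.407 -0.74 ] | [ 0.48 -0.65  0.58] 0.0
0.5 | [ 0.01   0.009 -0.018] [ 1.409  1.563 -0.823] | [ 0.49 -0.71  0.5 ] 0.0
0.55 | [ 0.013  0.008 -0.02 ] [ 1.55   1.72  -0.905] | [ 0.5  -0.76  0.41] 0.0
0.6 | [ 0.016  0.007 -0.023] [ 1.69   1.876 -0.987] | [ 0.5  -0.81  0.31] 0.0
0.65 | [ 0.019  0.006 -0.025] [ 1.831  2.032 -1.069] | [ 0.48 -0.85  0.22] 0.0
0.7 | [ 0.022  0.004 -0.028] [ 1.972  2.189 -1.152] | [ 0.46 -0.88  0.12] 0.0
0.75 | [ 0.025  0.002 -0.031] [ 2.113  2.345 -1.234] | [ 0.43 -0.9   0.02] 0.0
0.8 | [ 0.029 -0.    -0.035] [ 2.254  2.501 -1.316] | [ 0.39 -0.92 -0.08] 0.0
0.85 | [ 0.032 -0.003 -0.038] [ 2.395  2.658 -1.399] | [ 0.34 -0.92 -0.17] 0.0
0.9 | [ 0.036 -0.005 -0.043] [ 2.536  2.814 -1.481] | [ 0.29 -0.92 -0.26] 0.0
0.95 | [ 0.039 -0.008 -0.047] [ 2.676  2.97  -1.563] | [ 0.22 -0.91 -0.34] 0.0
1.0 | [ 0.043 -0.011 -0.052] [ 2.817  3.127 -1.645] | [ 0.16 -0.89 -0.42] 0.0
```

Emit:
{"method": "carry_out", "body": {"plan": "0 0 0 0.14 0.155 -0.08 0.6;0 0 0 0.28 0.31 -0.165 0.6;0 0 0 0.42 0.47 -0.25 0.6;0 0 0 0.56 0.62 -0.33 0.6;0 0.01 -0.01 0.7 0.78 -0.41 0.6;0 0.01 -0.01 0.845 0.94 -0.495 0.6;0 0.01 -0.01 0.845 0.94 -0.495 0.6"}}

```text
time: 7.85
position: [0.524, 0.0667, 0.1385]
eef_rot: [-1.902, -0.61, -0.796]
contact_force: [-0.2, 0.7, -2.9]
gripper_width: 0.064
grip_force: 50.0
```

Emit:
{"method": "carry_out", "body": {"plan": "0 0 0 0.14 0.155 -0.08 0.6;0 0 0 0.28 0.31 -0.165 0.6;0 0 0 0.42 0.47 -0.25 0.6;0.01 0 -0.01 0.56 0.62 -0.33 0.6;0.01 0 -0.01 0.7 0.78 -0.41 0.6;0.01 0 -0.01 0.845 0.94 -0.495 0.6;0.01 0 -0.01 0.845 0.94 -0.495 0.6"}}

```text
time: 8.55
position: [0.5274, 0.0664, 0.1361]
eef_rot: [-1.701, 0.08, -0.546]
contact_force: [0.7, 0.9, -2.0]
gripper_width: 0.0644
grip_force: 50.0
```

```bash
python3 -c "
from pp import *
steps([.52,.04,.122],rp(),4)"
```

```text
8.55 g0 [0.517 0.043 0.139] w 0.06437066722259102 49.99051290746138
0.25 | [ 0.008 -0.004 -0.009] [ 0.282  0.311 -0.165] | [ 0.46 -0.88  0.12] 0.0
0.5 | [ 0.016 -0.01  -0.019] [ 0.564  0.623 -0.331] | [ 0.39 -0.92 -0.08] 0.0
0.75 | [ 0.025 -0.017 -0.03 ] [ 0.846  0.934 -0.496] | [ 0.29 -0.92 -0.26] 0.0
1.0 | [ 0.033 -0.024 -0.043] [ 1.128  1.246 -0.662] | [ 0.16 -0.89 -0.42] 0.0
```

Emit:
{"method": "carry_out", "body": {"plan": "0 0 -0.02 0.14 0.155 -0.08 0.6;0.01 0 -0.03 0.28 0.31 -0.165 0.6;0.01 -0.01 -0.04 0.42 0.47 -0.25 0.6;0.02 -0.01 -0.04 0.56 0.62 -0.33 0.6;0.02 -0.01 -0.05 0.63 0.7 -0.37 0.6;0.02 -0.01 -0.05 0.7 0.78 -0.41 0.6;0.02 -0.02 -0.05 0.77 0.86 -0.45 0.6;0.02 -0.02 -0.05 0.845 0.94 -0.495 0.6;0.02 -0.02 -0.05 0.845 0.94 -0.495 0.6;0.02 -0.02 -0.05 0.845 0.94 -0.495 0.6;0.02 -0.02 -0.05 0.845 0.94 -0.495 0.6;0.02 -0.02 -0.05 0.845 0.94 -0.495 0.6;0.02 -0.02 -0.05 0.845 0.94 -0.495 0.6"}}

```text
time: 9.85
position: [0.5346, 0.0589, 0.1217]
eef_rot: [-1.379, 0.702, -0.274]
contact_force: [-0.4, -0.8, -1.8]
gripper_width: 0.0642
grip_force: 49.9
```

```bash
python3 -c "
from pp import *
import cv2
steps([.52,.04,.122],rp(280,300,32),3)
ims=[r.read_camera(n)['image'] for n in('side','wrist')]
a=cv2.resize(ims[0][190:310,150:350],(400,240)); a=cv2.resize(ims[0][170:310,160:345],(396,300))
cv2.imwrite('pics/p1.png',np.hstack([a,cv2.resize(ims[1],(400,300))])[:,:,::-1])"
```

```text
9.85 g0 [0.519 0.038 0.121] w 0.06420021092229355 49.92127861078188
0.33 | [0.002 0.001 0.003] [ 0.164  0.163 -0.032] | [ 0.25 -0.9  -0.35] 0.0
0.67 | [0.005 0.002 0.005] [ 0.328  0.325 -0.063] | [ 0.2  -0.87 -0.45] 0.0
1.0 | [0.008 0.003 0.007] [ 0.492  0.488 -0.095] | [ 0.15 -0.84 -0.53] 0.0
```

View pics/p1.png

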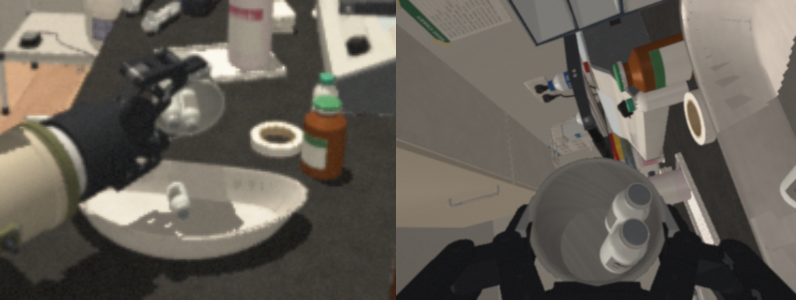

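One vial lies in the middle of the dish at (178,200); two are still in the beaker in the wrist view at (630,215) and (625,248). I'll tip further.

Emit:
{"method": "carry_out", "body": {"plan": "0 0 0 0.08 0.08 -0.015 0.6;0 0 0 0.164 0.163 -0.03 0.6;0 0 0 0.164 0.163 -0.03 0.6;0 0 0 0.25 0.24 -0.045 0.6;0 0 0 0.33 0.325 -0.063 0.6;0 0 0 0.33 0.325 -0.063 0.6;0 0 0 0.41 0.4 -0.08 0.6;0 0 0 0.492 0.488 -0.095 0.6;0 0 0 0.492 0.488 -0.095 0.6;0 0 0 0.492 0.488 -0.095 0.6;0 0 0 0.492 0.488 -0.095 0.6;0 0 0 0.492 0.488 -0.095 0.6;0 0 0 0.492 0.488 -0.095 0.6;0 0 0 0.492 0.488 -0.095 0.6"}}

```text
time: 11.35
position: [0.5345, 0.0589, 0.1217]
eef_rot: [-1.171, 0.94, -0.053]
contact_force: [0.2, -0.6, -0.5]
gripper_width: 0.0646
grip_force: 49.9
```

```bash
python3 -c "
from pp import *
import cv2
steps([.519,.04,.14],Rg,6)
ims=[r.read_camera(n)['image'] for n in('side','wrist')]
a=cv2.resize(ims[0][170:310,160:345],(396,300))
cv2.imwrite('pics/p2.png',np.hstack([a,cv2.resize(ims[1],(400,300))])[:,:,::-1])"
```

```text
11.35 g0 [0.518 0.039 0.12 ] w 0.06458565046830912 49.91917908886535
0.17 | [-0.01   0.008  0.009] [-0.482 -0.571  0.266] | [ 0.38 -0.89 -0.24] 0.0
0.33 | [-0.02   0.014  0.013] [-0.964 -1.143  0.531] | [ 0.51 -0.85  0.1 ] 0.0
0.5 | [-0.027  0.017  0.014] [-1.446 -1.714  0.797] | [ 0.54 -0.72  0.44] 0.0
0.67 | [-0.031  0.016  0.012] [-1.927 -2.286  1.062] | [ 0.45 -0.5   0.74] 0.0
0.83 | [-0.031  0.011  0.011] [-2.409 -2.857  1.328] | [ 0.26 -0.25  0.93] 0.0
1.0 | [-0.027  0.004  0.011] [-2.891 -3.428  1.593] | [-0. -0.  1.] 0.0
```

View pics/p2.png

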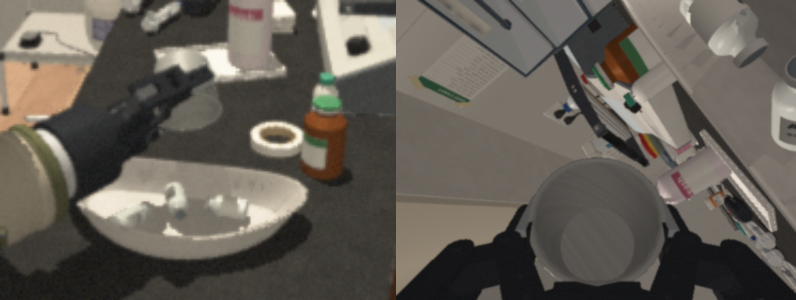

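All three vials lie in the dish at (130,212), (175,197) and (228,205), and the beaker is empty. Turning it upright.

Emit:
{"method": "carry_out", "body": {"plan": "-0.01 0 0.06 -0.18 -0.21 0.1 0.6;-0.01 0 0.12 -0.36 -0.43 0.2 0.6;-0.01 0 0.18 -0.54 -0.64 0.3 0.6;-0.01 0.01 0.2 -0.72 -0.857 0.398 0.6;-0.01 0.01 0.2 -0.72 -0.857 0.398 0.6;-0.01 0.01 0.2 -0.72 -0.857 0.398 0.6"}}

```text
time: 12.05
position: [0.5314, 0.0621, 0.1815]
eef_rot: [-1.504, 0.444, -0.308]
contact_force: [-0.1, 0.6, -1.6]
gripper_width: 0.0641
grip_force: 50.0
```

Emit:
{"method": "carry_out", "body": {"plan": "0 0.05 0.02 -0.18 -0.21 0.1 0.6;-0.01 0.1 0.03 -0.36 -0.43 0.2 0.6;-0.01 0.15 0.03 -0.54 -0.64 0.3 0.6;-0.01 0.2 0.03 -0.72 -0.857 0.398 0.6;-0.01 0.2 0.03 -0.72 -0.857 0.398 0.6"}}

```text
time: 12.55
position: [0.5279, 0.1234, 0.1905]
eef_rot: [-1.758, -0.114, -0.56]
contact_force: [0.0, 0.2, -0.6]
gripper_width: 0.0647
grip_force: 50.0
```

Emit:
{"method": "carry_out", "body": {"plan": "0 0.05 0 -0.18 -0.21 0.1 0.6;0 0.1 0 -0.36 -0.43 0.2 0.6;0 0.15 0 -0.54 -0.64 0.3 0.6;0 0.2 0 -0.72 -0.857 0.398 0.6;0 0.2 0 -0.72 -0.857 0.398 0.6"}}

```text
time: 13.05
position: [0.5277, 0.1832, 0.1907]
eef_rot: [-1.916, -0.717, -0.798]
contact_force: [-0.3, 0.6, -1.1]
gripper_width: 0.0645
grip_force: 50.1
```

```bash
python3 -c "
from pp import *
steps([.45,.28,.18],Rg,2)"
```

```text
13.05 g0 [0.522 0.16  0.2  ] w 0.06448963436655078 50.13773595808743
0.5 | [-0.119  0.195 -0.043] [-0.365 -0.433  0.197] | [ 0.2  -0.19  0.96] 0.0
1.0 | [-0.235  0.389 -0.085] [-0.73  -0.866  0.395] | [-0. -0.  1.] 0.0
```

Emit:
{"method": "carry_out", "body": {"plan": "-0.06 0.08 0 -0.18 -0.21 0.1 0.6;-0.12 0.17 -0.02 -0.36 -0.43 0.2 0.6;-0.18 0.26 -0.05 -0.54 -0.64 0.3 0.6;-0.24 0.36 -0.08 -0.73 -0.866 0.395 0.6;-0.24 0.39 -0.085 -0.73 -0.866 0.395 0.6;-0.24 0.39 -0.085 -0.73 -0.866 0.395 0.6"}}

```text
time: 13.65
position: [0.4546, 0.2999, 0.1638]
eef_rot: [-1.963, -1.369, -1.018]
contact_force: [0.6, 0.6, -2.1]
gripper_width: 0.0643
grip_force: 50.3
```

```bash
python3 - <<'E'
from pp import *
from h import *
w=pickle.load(open('w0.pkl','rb'))
for n,p,z in [('L',(187,130),.01),('N',(233,177),.01),('Rt',(322,122),.01),('head',(287,10),.171),('spout',(253,8),.155)]: print(n,plane(w,p,z)[:2])
# bottle sides in wrist picture: tangent rays against a vertical cylinder; bottle axis estimate from two edges at rows
g=cv2.cvtColor(w['image'],cv2.COLOR_RGB2GRAY)
for row in (60,90,100): print(row,[int(v) for v in g[row,246:312:2]])
u=np.array([np.cos(d(20)),np.sin(d(20))])
for nm in ('scene','side'):
    c=pickle.load(open('v0.pkl','rb'))[nm];gg=cv2.cvtColor(c['image'],cv2.COLOR_RGB2HSV)
    row={'scene':262,'side':186}[nm];x={'scene':(150,195),'side':(262,292)}[nm];print(nm,gg[row,x[0]:x[1],2].tolist())
s=r.observe();print(s['time'],s['position'],s['gripper_width'])
E
```

```text
L [0.442 0.405]
N [0.476 0.301]
Rt [0.626 0.355]
head [0.557 0.353]
spout [0.54  0.404]
60 [146, 129, 154, 160, 137, 132, 119, 139, 140, 140, 137, 130, 125, 126, 127, 127, 128, 128, 128, 130, 129, 130, 128, 128, 129, 127, 126, 124, 122, 119, 101, 60, 56]
90 [62, 62, 61, 63, 63, 72, 130, 145, 144, 141, 140, 136, 135, 133, 133, 134, 133, 133, 132, 132, 133, 132, 130, 132, 130, 129, 126, 120, 100, 67, 60, 62, 64]
100 [150, 140, 154, 214, 247, 246, 185, 146, 143, 142, 140, 137, 135, 133, 133, 134, 133, 132, 133, 133, 131, 132, 130, 130, 131, 128, 123, 112, 68, 58, 59, 59, 61]
scene [62, 65, 63, 64, 67, 91, 134, 159, 171, 179, 184, 188, 181, 172, 169, 173, 186, 192, 194, 196, 197, 199, 198, 199, 195, 190, 191, 192, 191, 191, 184, 175, 170, 164, 162, 152, 121, 85, 67, 63, 64, 65, 66, 67, 72]
side [61, 57, 61, 62, 99, 135, 140, 142, 141, 144, 148, 147, 148, 148, 149, 148, 151, 149, 145, 147, 143, 143, 139, 133, 124, 69, 59, 63, 60, 63]
13.65 [0.455 0.3   0.164] 0.06430110743264743
```

```bash
python3 - <<'E'
from pp import *
from h import *
c=pickle.load(open('v0.pkl','rb'));w=pickle.load(open('w0.pkl','rb'))
def ln(c,p): o,v=ray(c,p);n=np.array([-v[1],v[0]]);n/=np.linalg.norm(n);return n,n@o[:2]
def solve(L): A=np.array([l[0] for l in L]);b=np.array([l[1] for l in L]);x=np.linalg.lstsq(A,b,rcond=None)[0];return x,A@x-b
L=[ln(c['scene'],(171.1,262)),ln(c['side'],(276.2,186)),ln(w,(280,90))]
print(solve(L),solve(L[:2]))
ax=solve(L[:2])[0]
# beaker same way as check on scene/side: known good 0.4695 .2005
u=np.array([np.cos(d(19.3)),np.sin(d(19.3))]);print('from bottle',ax-.072*u,'from tray',np.array([.534,.382])-.027*u, 'head',np.array([.534,.382])+.045*u)
E
```

```text
(array([0.577, 0.399]), array([ 0.,  0., -0.])) (array([0.577, 0.399]), array([0., 0.]))
from bottle [0.509 0.375] from tray [0.509 0.373] head [0.576 0.397]
```

```bash
python3 - <<'E'
from pp import *
s=r.observe();x0=s['position'];R0=R.from_rotvec(s['eef_rot']);rot=lambda a:R.from_euler('z',a,degrees=True)
off0=np.array([.0072,.0196,.025])
print('axis tilt check',(R0.as_matrix()@at))
q=s['joint_pos']
for yaw in (-20,-24):
  off=rot(yaw).apply(off0);Rm=(rot(yaw)*R0).as_matrix();q=s['joint_pos']
  for b in ([.46,.30,.10],[.475,.325,.06],[.510,.3745,.012],[.510,.3745,.004]):
    x=np.array(b)+off;q,e=ik(x,Rm,q,1);print(yaw,b,(x-x0)/.3,x,q,round(e,4))
E
```

```text
axis tilt check [ 0.005 -0.003  1.   ]
-20 [0.46, 0.3, 0.1] [ 0.063  0.053 -0.129] [0.473 0.316 0.125] [ 0.117 -0.453  2.5    1.146  0.676  0.018] 0.0298
-20 [0.475, 0.325, 0.06] [ 0.113  0.137 -0.263] [0.488 0.341 0.085] [ 0.196 -0.256  2.463  1.413  0.549 -0.242] 0.0
-20 [0.51, 0.3745, 0.012] [ 0.23   0.302 -0.423] [0.523 0.39  0.037] [ 0.312  0.064  2.3    1.776  0.464 -0.57 ] 0.0
-20 [0.51, 0.3745, 0.004] [ 0.23   0.302 -0.449] [0.523 0.39  0.029] [ 0.312  0.089  2.296  1.817  0.469 -0.616] 0.0
-24 [0.46, 0.3, 0.1] [ 0.067  0.05  -0.129] [0.475 0.315 0.125] [ 0.165 -0.474  2.5    1.077  0.604  0.156] 0.0592
-24 [0.475, 0.325, 0.06] [ 0.117  0.133 -0.263] [0.49  0.34  0.085] [ 0.248 -0.289  2.488  1.445  0.453 -0.197] 0.0
-24 [0.51, 0.3745, 0.012] [ 0.233  0.298 -0.423] [0.525 0.389 0.037] [ 0.359  0.046  2.319  1.91   0.385 -0.625] 0.0
-24 [0.51, 0.3745, 0.004] [ 0.233  0.298 -0.449] [0.525 0.389 0.029] [ 0.359  0.072  2.314  1.96   0.393 -0.679] 0.0
```

Emit:
{"method": "carry_out", "body": {"plan": "0.02 0.02 -0.06 0 0 -0.07 0.6;0.04 0.05 -0.12 0 0 -0.14 0.6;0.06 0.09 -0.18 0 0 -0.21 0.6;0.08 0.12 -0.25 0 0 -0.28 0.6;0.103 0.144 -0.296 0 0 -0.349 0.6;0.103 0.144 -0.296 0 0 -0.349 0.6;0.103 0.144 -0.296 0 0 -0.349 0.6"}}

```text
time: 14.35
position: [0.4873, 0.3414, 0.0753]
eef_rot: [-2.114, -1.216, -1.097]
contact_force: [0.1, 1.0, -0.8]
gripper_width: 0.0642
grip_force: 50.3
```

```bash
python3 - <<'E'
from pp import *
rot=lambda a:R.from_euler('z',a,degrees=True)
s=r.observe();print(s['time'],s['joint_pos'],s['contact_force'])
Rm=grot(d(35),d(50));off=rot(-20).apply([.0072,.0196,.025])
for b in ([.508,.372,.02],[.510,.3745,.0045]): plan(np.array(b)+off,Rm,3)
E
```

```text
14.35 [ 0.092 -0.117  2.378  1.361  0.753 -0.396] [ 0.146  0.999 -0.844]
shift [ 0.114  0.155 -0.101] turn [-0.002 -0.006 -0.346] | m 0.06526810414697658 deg 9.926484930632446
0.33 [ 0.164 -0.077  2.36   1.453  0.651 -0.407] err 0.0 dq 0.1
0.67 [ 0.237 -0.027  2.34   1.576  0.552 -0.451] err 0.0 dq 0.12
1.0 [ 0.309  0.029  2.313  1.732  0.459 -0.527] err 0.0 dq 0.16
shift [ 0.121  0.164 -0.153] turn [-0.002 -0.006 -0.346] | m 0.076292216264327 deg 9.926484930632446
0.33 [ 0.166 -0.057  2.356  1.474  0.648 -0.431] err 0.0 dq 0.11
0.67 [ 0.24   0.012  2.331  1.626  0.55  -0.507] err 0.0 dq 0.15
1.0 [ 0.314  0.086  2.297  1.818  0.464 -0.62 ] err 0.0 dq 0.19
```

Move in, then lower, watching the force.

Emit:
{"method": "carry_out", "body": {"plan": "0.03 0.04 -0.02 0 0 -0.09 0.6;0.06 0.08 -0.05 0 0 -0.18 0.6;0.09 0.12 -0.08 0 0 -0.27 0.6;0.114 0.155 -0.1 0 0 -0.346 0.6;0.121 0.164 -0.12 0 0 -0.346 0.6;0.121 0.164 -0.135 0 0 -0.346 0.6;0.121 0.164 -0.145 0 0 -0.346 0.6;0.121 0.164 -0.145 0 0 -0.346 0.6"}}

```text
time: 15.15
position: [0.5241, 0.3906, 0.0328]
eef_rot: [-2.253, -1.052, -1.174]
contact_force: [0.1, -0.5, -2.1]
gripper_width: 0.064
grip_force: 50.3
```

```bash
python3 - <<'E'
from pp import *
import cv2
s=r.observe();print(s['time'],s['position'],s['contact_force'],s['gripper_width'])
ims=[r.read_camera(n)['image'] for n in('scene','side')]
cv2.imwrite('pics/q1.png',np.hstack([cv2.resize(ims[0][190:310,140:300],(400,300),interpolation=2),cv2.resize(ims[1][135:240,200:340],(400,300),interpolation=2)])[:,:,::-1])
E
```

```text
15.15 [0.524 0.391 0.033] [ 0.123 -0.523 -2.077] 0.06403938484771123
```

View pics/q1.png

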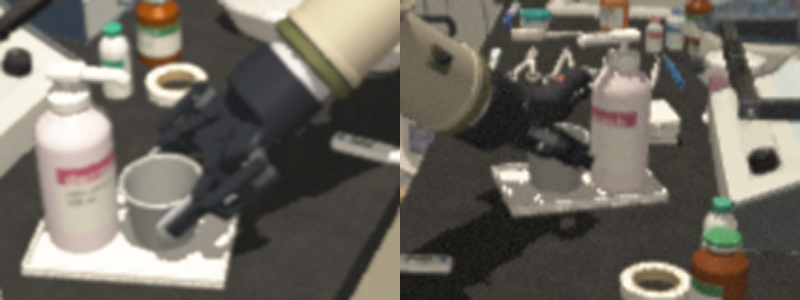

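The beaker hangs upright just over the tray, next to the bottle, with its mouth at (163,175) and the spout tip at (125,75). I'll lower until contact.

Emit:
{"method": "carry_out", "body": {"plan": "0 0 -0.006 0 0 0 0.6;0 0 -0.012 0 0 0 0.6;0 0 -0.012 0 0 0 0.6"}}

```text
time: 15.55
position: [0.5235, 0.3913, 0.0291]
eef_rot: [-2.252, -1.053, -1.174]
contact_force: [0.4, 0.8, -1.1]
gripper_width: 0.0639
grip_force: 50.3
```

Emit:
{"method": "carry_out", "body": {"plan": "0 0 -0.003 0 0 0 0.6;0 0 -0.006 0 0 0 0.6;0 0 -0.006 0 0 0 0.6"}}

```text
time: 15.85
position: [0.524, 0.3917, 0.0281]
eef_rot: [-2.251, -1.053, -1.175]
contact_force: [-1.2, -1.2, 3.6]
gripper_width: 0.0642
grip_force: 50.5
```

Emit:
{"method": "carry_out", "body": {"plan": "0 0 0 0 0 0 0.8;0 0 0 0 0 0 0.85;0 0 0 0 0 0 1;0 0 0 0 0 0 1;0 0 0 0 0 0 1;0 0 0 0 0 0 1"}}

```text
time: 16.45
position: [0.5236, 0.3914, 0.0274]
eef_rot: [-2.252, -1.054, -1.174]
contact_force: [-0.2, 0.2, 0.2]
gripper_width: 0.085
grip_force: 0.0
```

```bash
python3 - <<'E'
from pp import *
s=r.observe();z=R.from_rotvec(s['eef_rot']).as_matrix()[:,2];print(-z*.1/.3)
plan(s['position']-.10*z,R.from_rotvec(s['eef_rot']).as_matrix(),4)
E
```

```text
[-0.175 -0.209  0.191]
shift [-0.175 -0.209  0.191] turn [-0. -0. -0.] | m 0.09999999999999999 deg 0.0
0.25 [ 0.285 -0.001  2.353  1.729  0.478 -0.545] err 0.0 dq 0.12
0.5 [ 0.25  -0.104  2.411  1.615  0.499 -0.443] err 0.0 dq 0.11
0.75 [ 0.212 -0.217  2.468  1.494  0.529 -0.333] err 0.0 dq 0.12
1.0 [ 0.162 -0.317  2.5    1.334  0.591 -0.19 ] err 0.0263 dq 0.16
```

Retreat 75 mm along the tool axis, then straight up with the tool turned back.

Emit:
{"method": "carry_out", "body": {"plan": "-0.02 -0.025 0.023 0 0 0 1;-0.05 -0.06 0.055 0 0 0 1;-0.09 -0.105 0.096 0 0 0 1;-0.131 -0.157 0.143 0 0 0 1;-0.131 -0.157 0.143 0 0 0 1"}}

```text
time: 16.95
position: [0.4844, 0.3435, 0.0721]
eef_rot: [-2.251, -1.054, -1.178]
contact_force: [0.5, 1.1, 1.0]
gripper_width: 0.0856
grip_force: 0.0
```

```bash
python3 - <<'E'
from pp import *
import cv2,pickle
s=r.observe();print(s['time'],s['position'],s['joint_pos'])
c={n:r.read_camera(n) for n in('scene','side')};pickle.dump(c,open('v1.pkl','wb'));ims=[c[n]['image'] for n in c]
cv2.imwrite('pics/q2.png',np.hstack([cv2.resize(ims[0][190:310,140:300],(400,300),interpolation=2),cv2.resize(ims[1][135:240,200:340],(400,300),interpolation=2)])[:,:,::-1])
from h import proj
for n in c: print(n,proj(c[n],[[.510,.3745,.057],[.531,.382,.153],[.577,.398,.171]]))
for z in (.12,.2,.28):
  for b in (60,75,90): 
    x=np.array([.45,.25,z]);q,e=ik(x,grot(d(b),d(50)),s['joint_pos'],2);print(z,b,q,round(e,3))
E
```

```text
16.95 [0.484 0.344 0.072] [ 0.21  -0.22   2.476  1.504  0.529 -0.346]
scene [[204.805 263.928]
 [190.975 224.808]
 [166.018 215.901]]
side [[253.589 184.373]
 [261.574 152.901]
 [277.848 146.007]]
0.12 60 [ 0.173 -0.474  2.318  0.415  0.925  0.682] 0.0
0.12 75 [ 0.308 -0.256  2.085  0.156  1.095  0.95 ] 0.0
0.12 90 [ 0.408 -0.017  1.845 -0.     1.313  1.106] 0.0
0.2 60 [ 0.173 -0.566  2.23   0.371  1.092  0.764] 0.0
0.2 75 [ 0.308 -0.33   1.996  0.146  1.257  0.977] 0.0
0.2 90 [ 0.408 -0.084  1.76   0.     1.465  1.106] 0.0
0.28 60 [ 0.173 -0.603  2.108  0.347  1.239  0.824] 0.0
0.28 75 [ 0.308 -0.362  1.876  0.141  1.407  0.999] 0.0
0.28 90 [ 0.408 -0.116  1.646  0.     1.611  1.106] 0.0
```

View pics/q2.png

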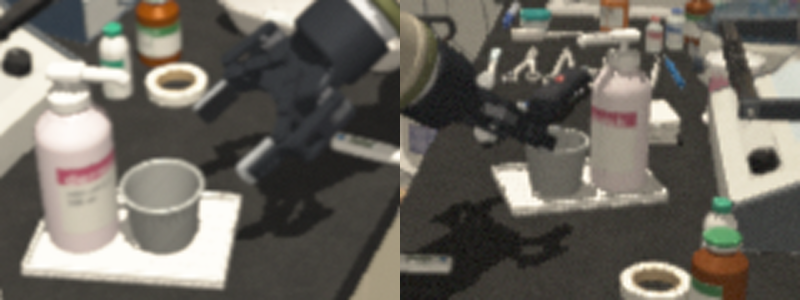

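Beaker stands upright on the tray, rim centre at (162,187) scene and (559,140) side as predicted; hand is clear. Now raise, point down and close.

```bash
python3 - <<'E'
from pp import *
plan([.45,.25,.17],grot(d(60),d(50)),3)
E
```

```text
shift [-0.117 -0.314  0.329] turn [-0.668  0.568 -0.003] | m 0.14083084911220878 deg 25.115193384786277
0.33 [ 0.187 -0.423  2.448  0.896  0.63   0.268] err 0.0 dq 0.62
0.67 [ 0.175 -0.52   2.373  0.571  0.829  0.579] err 0.0 dq 0.33
1.0 [ 0.173 -0.539  2.267  0.384  1.032  0.737] err 0.0 dq 0.2
```

Emit:
{"method": "carry_out", "body": {"plan": "-0.03 -0.08 0.08 -0.14 0.12 0 1;-0.06 -0.16 0.16 -0.3 0.26 0 0.8;-0.09 -0.24 0.25 -0.48 0.4 0 0.5;-0.117 -0.314 0.33 -0.668 0.568 0 0;-0.117 -0.314 0.33 -0.668 0.568 0 0;-0.117 -0.314 0.33 -0.668 0.568 0 0;-0.117 -0.314 0.33 -0.668 0.568 0 0", "newtons": 30}}

```text
time: 17.75
position: [0.4509, 0.2514, 0.1719]
eef_rot: [-2.57, -1.204, -0.69]
contact_force: [-0.1, -0.3, -0.0]
gripper_width: 0.0004
grip_force: 0.0
```

```bash
python3 - <<'E'
from pp import *
s=r.observe();print(s['position'],s['gripper_width'])
plan([.5,.31,.27],grot(d(90),d(50)),3)
E
```

```text
[0.451 0.251 0.172] 0.00038548246841522244
shift [0.164 0.195 0.327] turn [-0.806  0.673 -0.007] | m 0.12440778292028244 deg 30.08338023805554
0.33 [ 0.303 -0.337  2.01   0.203  1.178  0.949] err 0.0 dq 0.26
0.67 [ 0.398 -0.129  1.745  0.082  1.371  1.085] err 0.0 dq 0.26
1.0 [0.468 0.087 1.463 0.    1.592 1.166] err 0.0 dq 0.28
```

Emit:
{"method": "carry_out", "body": {"plan": "0.04 0.05 0.08 -0.2 0.17 0 0;0.08 0.1 0.16 -0.4 0.34 0 0;0.12 0.15 0.25 -0.6 0.51 0 0;0.164 0.195 0.327 -0.806 0.673 0 0;0.164 0.195 0.327 -0.806 0.673 0 0;0.164 0.195 0.327 -0.806 0.673 0 0"}}

```text
time: 18.35
position: [0.4979, 0.3106, 0.2636]
eef_rot: [-2.842, -1.334, 0.014]
contact_force: [0.2, 0.6, -1.0]
gripper_width: 0.0004
grip_force: 0.0
```

```bash
python3 - <<'E'
from pp import *
plan([.579,.398,.20],grot(d(90),d(50)),2)
E
```

```text
shift [ 0.27   0.291 -0.212] turn [ 0.003 -0.018 -0.01 ] | m 0.13513899174749078 deg 0.5878534633919338
0.5 [0.502 0.255 1.344 0.001 1.546 1.197] err 0.0 dq 0.16
1.0 [0.529 0.423 1.196 0.    1.522 1.228] err 0.0 dq 0.17
```

Emit:
{"method": "carry_out", "body": {"plan": "0.09 0.1 -0.02 0 -0.018 -0.01 0;0.18 0.19 -0.08 0 -0.018 -0.01 0;0.27 0.291 -0.15 0 -0.018 -0.01 0;0.27 0.291 -0.21 0 -0.018 -0.01 0;0.27 0.291 -0.21 0 -0.018 -0.01 0;0.27 0.291 -0.21 0 -0.018 -0.01 0"}}

```text
time: 18.95
position: [0.578, 0.3947, 0.2037]
eef_rot: [2.847, 1.321, 0.004]
contact_force: [-0.7, -0.9, 0.5]
gripper_width: 0.0001
grip_force: 0.0
```

```bash
python3 - <<'E'
from pp import *
import cv2
s=r.observe();print(s['time'],s['position'],s['contact_force'])
ims=[r.read_camera(n)['image'] for n in('scene','side')]
cv2.imwrite('pics/q3.png',np.hstack([cv2.resize(ims[0][180:300,130:290],(400,300),interpolation=2),cv2.resize(ims[1][115:220,200:340],(400,300),interpolation=2)])[:,:,::-1])
E
```

```text
18.95 [0.578 0.395 0.204] [-0.665 -0.871  0.456]
```

View pics/q3.png

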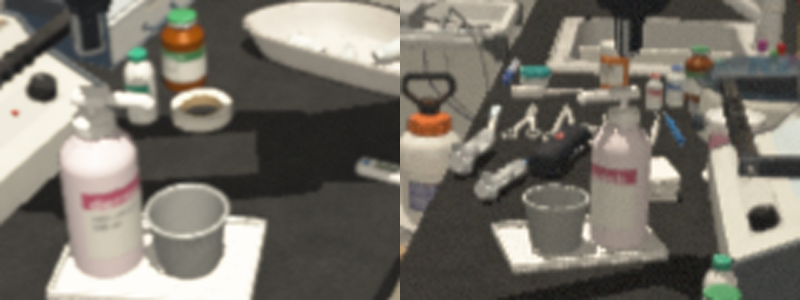

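Fingertips at (88,55) scene and (628,55) side are right above the pump head at (92,92) and (628,92). Pressing in steps.

Emit:
{"method": "carry_out", "body": {"plan": "0 0 -0.05 0 0 0 0;0 0 -0.09 0 0 0 0;0 0 -0.11 0 0 0 0;0 0 -0.12 0 0 0 0;0 0 -0.13 0 0 0 0;0 0 -0.13 0 0 0 0"}}

```text
time: 19.65
position: [0.5794, 0.3959, 0.1654]
eef_rot: [2.846, 1.32, 0.007]
contact_force: [-1.4, -1.4, 2.0]
gripper_width: 0.0
grip_force: 1.0
```

Emit:
{"method": "carry_out", "body": {"plan": "0 0 -0.007 0 0 0 0;0 0 -0.013 0 0 0 0;0 0 -0.013 0 0 0 0"}}

```text
time: 19.95
position: [0.5796, 0.3961, 0.1621]
eef_rot: [2.846, 1.32, 0.009]
contact_force: [-1.6, -1.2, 3.5]
gripper_width: -0.0004
grip_force: 2.1
```

Emit:
{"method": "carry_out", "body": {"plan": "0 0 -0.005 0 0 0 0;0 0 -0.01 0 0 0 0;0 0 -0.01 0 0 0 0"}}

```text
time: 20.25
position: [0.5797, 0.3961, 0.1595]
eef_rot: [2.846, 1.32, 0.009]
contact_force: [-2.4, -2.0, 6.9]
gripper_width: -0.0001
grip_force: 3.0
```

Emit:
{"method": "carry_out", "body": {"plan": "0 0 -0.003 0 0 0 0;0 0 -0.007 0 0 0 0;0 0 -0.007 0 0 0 0"}}

```text
time: 20.55
position: [0.5797, 0.3961, 0.1582]
eef_rot: [2.846, 1.32, 0.01]
contact_force: [-4.7, -3.6, 10.1]
gripper_width: 0.0
grip_force: 5.1
```

Emit:
{"method": "carry_out", "body": {"plan": "0 0 -0.003 0 0 0 0;0 0 -0.006 0 0 0 0;0 0 -0.006 0 0 0 0"}}

```text
time: 20.85
position: [0.5798, 0.3962, 0.1581]
eef_rot: [2.846, 1.32, 0.011]
contact_force: [-9.6, -5.7, 19.5]
gripper_width: -0.0003
grip_force: 9.1
```

Emit:
{"method": "carry_out", "body": {"plan": "0 0 -0.003 0 0 0 0;0 0 -0.006 0 0 0 0;0 0 -0.006 0 0 0 0;0 0 -0.006 0 0 0 0"}}

```text
time: 21.25
position: [0.5799, 0.3962, 0.158]
eef_rot: [2.846, 1.32, 0.012]
contact_force: [-13.3, -8.5, 26.4]
gripper_width: -0.0004
grip_force: 13.2
```

The pump is at its stop: force rises and z stays put. Letting it up.

Emit:
{"method": "carry_out", "body": {"plan": "0 0 0.01 0 0 0 0;0 0 0.025 0 0 0 0;0 0 0.05 0 0 0 0;0 0 0.08 0 0 0 0;0 0 0.13 0 0 0 0;0 0 0.2 0 0 0 0;0 0 0.3 0 0 0 0;0 0 0.4 0 0 0 0;0 0 0.4 0 0 0 0"}}

```text
time: 22.15
position: [0.5815, 0.397, 0.2804]
eef_rot: [2.847, 1.32, 0.023]
contact_force: [0.3, -0.5, 1.7]
gripper_width: -0.0003
grip_force: 0.0
```

Emit:
{"method": "carry_out", "body": {"plan": "-0.1 -0.1 0 0 0 0 0;-0.2 -0.25 0 0 0 0 0;-0.3 -0.4 0 0 0 0 0;-0.3 -0.5 0 0 0 0 0;-0.3 -0.5 0 0 0 0 0;-0.3 -0.5 0 0 0 0 0"}}

```text
time: 22.75
position: [0.4896, 0.2454, 0.2736]
eef_rot: [2.848, 1.318, 0.009]
contact_force: [1.1, 0.0, 0.1]
gripper_width: -0.0001
grip_force: 0.0
```

```bash
python3 - <<'E'
from pp import *
import cv2
s=r.observe();print(s['time'],s['position'],s['contact_force'])
ims=[r.read_camera(n)['image'] for n in('scene','side')]
cv2.imwrite('pics/q4.png',np.hstack([cv2.resize(ims[0][170:310,130:345],(400,260),interpolation=2),cv2.resize(ims[1][130:300,140:340],(400,260),interpolation=2)])[:,:,::-1])
E
```

```text
22.75 [0.49  0.245 0.274] [1.103 0.04  0.093]
```

View pics/q4.png

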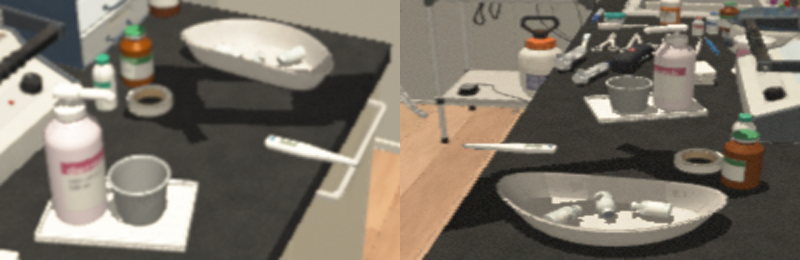

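The three vials lie in the dish, the beaker stands under the spout at (140,185), the pump is back up and the bystanders are where they were.

```bash
python3 -c "
from bench import r
print(r.job_done())"
```

```text
the job is handed in; nothing more can be done
None
```

The job is handed in, with no verdict returned: the three vials lie in the kidney dish, the empty beaker stands upright in the drip tray under the spout, the pump was pressed to its stop and came back up after the beaker was there, and nothing else looks moved in the last pictures.

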